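# Register the splined cog on the drive hub and latch it

## Task

The cog of the packing conveyor's drive head has been left resting on top of the hub's splines, out of register. Without lifting it off, turn it on the hub until its wide master slot finds the wide master spline and the cog slides down fully home, flat on its seat; then slide the latch fully in over the cog's rim so that it cannot come off. Leave the stamp, the moon cake, the thermometer and the bench scraper where they are.

Things in the scene. Friction and masses are not known exactly. Their poses are not given: they have to be found in the camera images.
- drive_head: Fixed grey drive head standing on the table; origin on its hub axis at table height, z up, +x towards the hub's wide master spline, +y towards the latch. Foot plate 136 x 206 mm: it reaches 68 mm to -x and +x, 73 mm to -y and 133 mm to +y of the axis. Housing top 45 mm above the table; latch guide on it up to 78 mm, from 66 to 122 mm from the axis.
- hub_seat (a point): Point on the hub axis at the height of the seat, 49 mm above the table; axes as drive_head. Up from the seat run five 16 mm long splines reaching 22.5 mm from the axis: the master, 15 mm wide, at +x, and four 8 mm wide at 114, 164, 221 and 290 degrees counter-clockwise from it. Above stands a smooth round nose, 33 mm across; its top is 46 mm above the seat.
- cog_centre (a point): Loose dark steel cog, 104 mm across 18 teeth, 0.3 kg; the point is on its axis in its underside, +x towards its wide slot and drive pin. Disc 12 mm thick, collar 60 mm across up to 20 mm above the underside. It starts up on the splines, underside 16 mm above hub_seat, and turns freely there. Once its +x lies along that of hub_seat (within 4 degrees) it drops onto the seat by its own weight.
- cog_pin (a point): Half-way up the upright round drive pin on the cog: 12 mm in diameter, 28 mm tall, 38 mm from the cog's axis, in line with the wide slot. Pushing it from the side (under 3 N) turns the cog. Its top is 56 mm above hub_seat with the cog up on the splines and 40 mm with the cog home.
- latch_tab (a point): Middle of the upright tab on the steel slide latch: 30 mm wide, 10 mm thick along the slide, from 18 mm above to 23 mm below this point. It stands on the +y side of the hub, 109 mm from the hub axis when the latch is fully out. Pushing it towards the hub axis (-y of hub_seat) slides the latch in. Axes as hub_seat.
- latch (a joint): Slide of the latch in m: 0 fully out, 0.030 fully in (end stop). It moves straight towards the hub axis against about 2 N of friction and stays where it is left. Its 34 mm wide tongue passes just over the disc of a cog that is home, and is blocked by the rim of a cog that is still up.
- date_stamp: Black desk stamp, 36 x 62 x 97 mm, standing on the table as a bystander; origin under its centre.
- moon_cake_a: Round golden moon cake, 72 mm across, 33 mm high, a bystander; origin under its centre.
- thermometer: Slim white probe thermometer, 22 x 192 x 15 mm, lying on the table as a bystander; origin under its centre.
- bench_scraper: Steel bench scraper with a wooden handle, 79 x 152 x 19 mm, lying on the table as a bystander; origin under its centre.
There are look-alikes about, which are no part of the job. Of the things shaped like the part that bears cog_centre, the dark steel one is meant.

How it is judged (in metres and radians):
On the way, in this order (a step that is already met when the one before it is completed fails the run):
1. the cog has dropped onto the splines and lies flat on its seat (z of cog_centre in the frame of hub_seat between -0.003 and 0.003 m and horizontal distance between cog_centre and hub_seat below 0.004 m and angle between cog_centre's own z axis and vertical below 0.06 rad), for 0.2 s.
2. the latch is slid fully in over the cog (value of joint latch above 0.026 m), for 0.2 s.
At the end, for the whole second after the job is handed in: The cog is home: its underside within 3 mm of the seat's height, its axis within 4 mm of the hub axis, tilted less than 0.06 rad; the latch is in by more than 26 of its 30 mm; the cog is at rest (all of step 1 and value of joint latch above 0.026 m and linear speed of cog below 0.02 m/s); the robot touches nothing.
It fails at once if a bystander (stamp, moon cake, thermometer, bench scraper) is moved by more than 25 mm (distance of any of date_stamp, moon_cake_a, thermometer, bench_scraper from where it was at the start of the episode above 0.025 m).
It fails at once if the cog is lifted off the hub (z of cog_centre in the frame of hub_seat above 0.045 m).
It also fails if it takes over 38 s, if anything falls off the work surface, if the arm or the gripper's body presses on something with over 40 N, if the wrist force passes 120 N, or if a joint passes its speed limit or range.

## Robot

A 7-joint arm with a two-finger parallel gripper is mounted at the origin on the work surface; the furniture and walls round the work are solid. World frame = base frame: x ahead of the robot, y to its left, z up, the work surface at z = 0. Lengths are in m, angles in degrees, forces in N, time in s.
With the tool pointing down it reaches from about 0.425 to 0.95 m from the base axis. Payload 4.7 kg.
Tool frame: the origin (TCP) lies midway between the tips of the shut fingers; the grasp point (between the pads) lies 19 mm behind it (r.hold_point_z is the distance from the TCP to the grasp point, in m); z points along the fingers, y is the direction in which the jaws open and shut (so a half turn about z gives the same grasp; the last joint's range is limited). The gripper opens to 87 mm and grips with 3 to 60 N. Pads are 19 mm wide; open, the fingers measure 117 mm over their backs; the gripper's body (75 mm by 190 mm) begins 51 mm behind the grasp point.
Start: joints at [-64.796, 26.849, -2.785, 87.806, 1.381, 65.374, -4.715], TCP at [0.305, 0.602, 0.223] pointing down, gripper open.
Joint ranges: [-148.3, 148.3], [-19.14, 114.17], [-79.39, 73.82], [5.75, 140.21], [-59.74, 239.74], [12.07, 113.84], [-152.46, 152.46]. Speed limits (degrees/s): [147.25, 147.25, 180, 180, 180, 180, 180].

## Interface

Orientations are given as [roll, pitch, yaw] about the fixed x, y, z axes, in that order (R = Rz(yaw) Ry(pitch) Rx(roll)).
In Python, from rig import r gives the robot as it stands.
- The arm moves only by the tool step_arm, never from a script. Its argument "increments" is a list that holds one entry, the list of rows, each a list of 7 numbers: the gripper command: -1 is fully open, 1 is shut, values between are in proportion, then the shift along the tool's x, y, z in m, then the turn, a rotation vector about the tool's x, y, z in rad. A call has 1 to 12 rows; each row shifts and turns the commanded pose from where the row before left it, along the tool's axes as they then stand; what a row does not reach is not made up. A row lasts 1/10 s, in which the tool goes at most 50 mm and 8.59 degrees, less where a joint would pass 70% of its speed; a pose out of reach is approached as far as the arm can. A call is refused whole if a number of a shift passes 0.05 or a number of a turn 0.15, either way. A call with a gripper value outside its range is refused whole. The fingers move at their own pace and stop on an object; the grip force is fixed at half the most. Time passes only in rows, so rows that do not move let the fingers close. It gives the time, the measured TCP pose, the force and the opening at its end, in the units of the state.
- r.get_state(): the state, without advancing time (a new reading comes with each control period).
- r.camera(name): name is "scene" or "top" or "wrist"; returns the picture (384x512x3 uint8, red, green, blue); there is no depth.
- r.camera_info(name): a dict with "mtx" (3x3 intrinsics, pixels), "world_from_camera" (4x4, takes a point from camera to world coordinates); the wrist camera has in their place "tool_from_camera" (4x4, takes a point from camera to tool coordinates, whose origin is the TCP and whose axes are the flange's). Camera axes: x right, y down, z forward; pixel columns grow to the right and rows downward; lengths in m; the calibration is good to about 2 mm. A picture is of the moment at which its call begins: read the wrist's pose just before it. camera_info takes no time and is no camera call.
- r.hand_in(): hands the job in, once; it reports no verdict.
Trained networks look in the newest picture that a camera, given by its name, has taken for a name from the list of things; names that differ only in an ending like _2 or _b are one class to them, and where a whole thing is asked for, a point or a joint stands for the part that bears it (a point fixed in the world has none). Each returns a list of dicts, best first, with "conf" (0 to 1); they miss things now and then, are a little off and sometimes report something else, mostly with a low value. They report only what shows in the picture. A call takes as long as a camera call. They do not tell look-alikes from the thing itself.
- r.trace(camera, thing): "pixels" (384x512 bool, what is visible of it) and "pixel" ([row, column] in pixels, amid what is visible of it).
The state is a dict: "time": time; "q": joint angles; "dq": joint speeds; "effort": joint torques, N m; "position": TCP position; "eef_rot": TCP orientation; "force": force on the tool from outside, world axes, zero at the start; "moment": the same for the moment, N m; "opening": finger opening in m.
Only numpy, scipy, OpenCV 4.12 (cv2) and the standard library are available. Lean on these libraries where they do the work, as an engineer would, in place of code of your own. Each camera call takes 0.05 s, during which the arm holds its last target.

## Working session

There is one attempt and no reset: what is moved stays moved. The work goes in short steps, Python scripts to look and compute and a tool call to move; the robot and the scene stay as the last step left them, time stands still between calls to the robot, and variables do not carry over. Pictures are saved under pics/ and viewed, and the job is handed in when it is done.

Besides the shell and the picture viewer there is one more tool, called as name(argument=value, ...), one argument or row to a line, values as JSON. step_arm: Moves the arm, as the interface text tells. Its arguments: {"type":"object","properties":{"increments":{"type":"array","items":{"type":"array","items":{"type":"array","items":{"type":"number"}}}}},"required":["increments"]}

```bash
mkdir -p pics; cat > h.py <<'E'
import numpy as np, cv2
from rig import r
def save(img,name,crop=None,s=1):
    im=img[:,:,::-1]
    if crop: a,b,c,d=crop; im=im[a:b,c:d]
    if s!=1: im=cv2.resize(im,None,fx=s,fy=s,interpolation=cv2.INTER_CUBIC)
    cv2.imwrite('pics/'+name+'.png',im)
def proj(cam,P):
    i=r.camera_info(cam); T=np.linalg.inv(np.array(i['world_from_camera'])); K=np.array(i['mtx'])
    p=T[:3,:3]@np.array(P)+T[:3,3]; p=K@p; return p[1]/p[2],p[0]/p[2]
def ray(cam,px):
    i=r.camera_info(cam); T=np.array(i['world_from_camera']); K=np.array(i['mtx'])
    d=T[:3,:3]@np.linalg.solve(K,[px[1],px[0],1]); return T[:3,3],d
def atz(cam,px,z):
    o,d=ray(cam,px); return o+d*(z-o[2])/d[2]
def tri(a,pa,b,pb):
    o1,d1=ray(a,pa);o2,d2=ray(b,pb)
    s=np.linalg.lstsq(np.c_[d1,-d2],o2-o1,rcond=None)[0]
    p=o1+d1*s[0];q=o2+d2*s[1]; return (p+q)/2,np.linalg.norm(p-q)
E
python3 - <<'E'
from h import *
np.set_printoptions(precision=4,suppress=True)
a=r.camera('scene');b=r.camera('top')
save(a,'s0',s=1.5);save(b,'t0',s=1.5)
for c in ['scene','top']:
  print(c,np.array(r.camera_info(c)['world_from_camera']))
  for n in ['cog_centre','cog_pin','latch_tab','drive_head','date_stamp','moon_cake_a','thermometer','bench_scraper']:
    print(n,[(np.round(x['pixel'],1).tolist(),round(x['conf'],2),int(x['pixels'].sum())) for x in r.trace(c,n)])
print(r.get_state())
E
```

```text
scene [[ 0.5822 -0.3707  0.7236 -0.3142]
 [-0.8127 -0.2388  0.5316 -0.5125]
 [-0.0242 -0.8975 -0.4403  0.5219]
 [ 0.      0.      0.      1.    ]]
cog_centre [([194.6, 231.7], 0.97, 572), ([249.5, 280.0], 0.76, 1041), ([228.1, 203.2], 0.63, 762), ([195.5, 299.1], 0.58, 633)]
cog_pin [([198.1, 230.1], 0.98, 549), ([252.9, 276.4], 0.84, 1093), ([197.9, 300.6], 0.77, 655), ([227.6, 205.0], 0.64, 887)]
latch_tab [([179.7, 266.9], 0.46, 147)]
drive_head [([212.8, 285.9], 0.83, 3178)]
date_stamp [([172.9, 193.9], 0.81, 583)]
moon_cake_a [([232.8, 373.2], 0.7, 669)]
thermometer [([268.6, 340.1], 0.63, 352)]
bench_scraper [([206.8, 166.4], 0.65, 668)]
top [[ 0.0178 -0.9969  0.077   0.3591]
 [-0.9993 -0.0204 -0.0326  0.0359]
 [ 0.0341 -0.0763 -0.9965  1.1586]
 [ 0.      0.      0.      1.    ]]
cog_centre [([168.1, 201.5], 0.97, 660), ([229.7, 284.3], 0.95, 617), ([180.5, 277.8], 0.63, 651), ([177.6, 254.1], 0.21, 172)]
cog_pin [([179.8, 285.7], 0.97, 757), ([223.7, 219.4], 0.88, 647), ([166.9, 205.5], 0.81, 654), ([226.4, 293.8], 0.72, 659)]
latch_tab [([174.3, 249.4], 0.59, 167)]
drive_head [([181.4, 261.7], 0.93, 1914)]
date_stamp [([176.6, 160.1], 0.52, 306)]
moon_cake_a [([167.8, 333.1], 0.72, 425)]
thermometer [([228.6, 333.7], 0.69, 156)]
bench_scraper [([213.3, 168.4], 0.85, 1134)]
{'time': 0.9, 'q': array([-64.7962,  26.8477,  -2.7866,  87.8042,   1.3792,  65.3741,
        -4.7157]), 'dq': array([ 0.0262,  0.0075,  0.0309, -0.0044,  0.0602,  0.0879, -0.0091]), 'effort': array([ -0.0007, -50.7818,  -0.0808, -23.6456,  -0.0613,   0.0312,
         0.    ]), 'position': array([0.3049, 0.6022, 0.2226]), 'eef_rot': array([179.9928,  -0.0049, 153.1418]), 'force': array([ 0.8231, -0.633 ,  0.0134]), 'moment': array([ 0.0213, -0.0146,  0.0478]), 'opening': 0.08702143334795918}
```

View pics/s0.png

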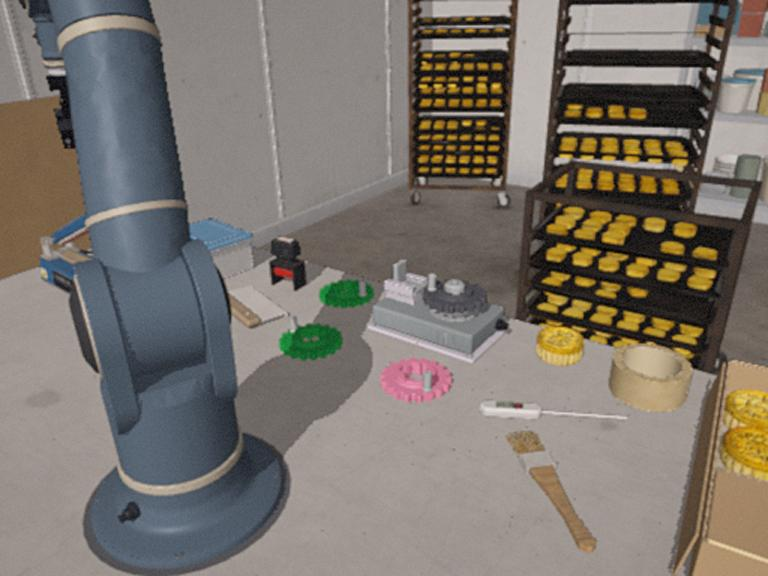

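View pics/t0.png

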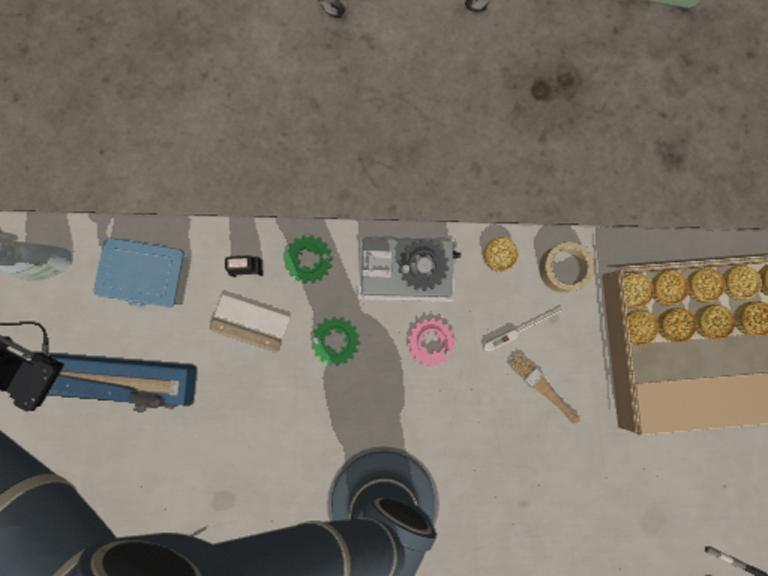

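```bash
python3 - <<'E'
from h import *
a=r.camera('scene');b=r.camera('top')
save(a,'s1',(160,250,235,345),7);save(b,'t1',(145,210,230,315),8)
E
```

```text
(no output)
```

View pics/s1.png

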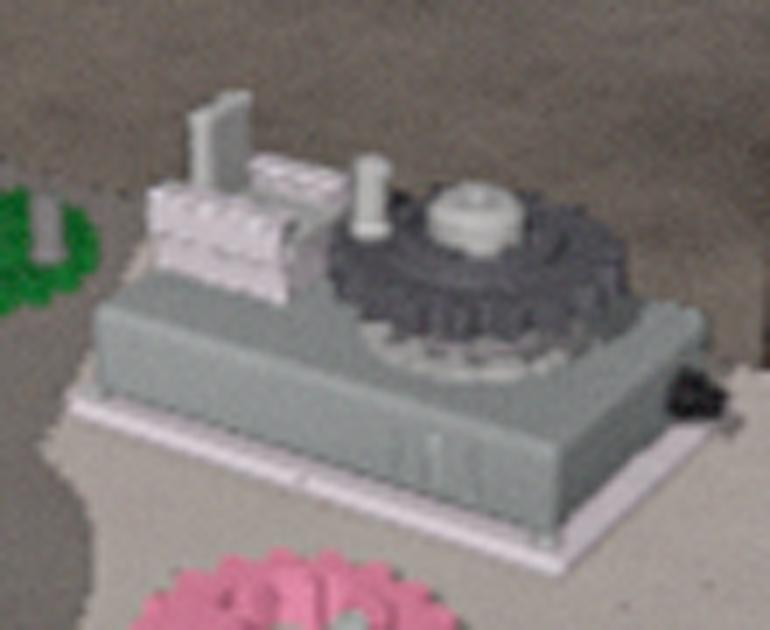

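View pics/t1.png

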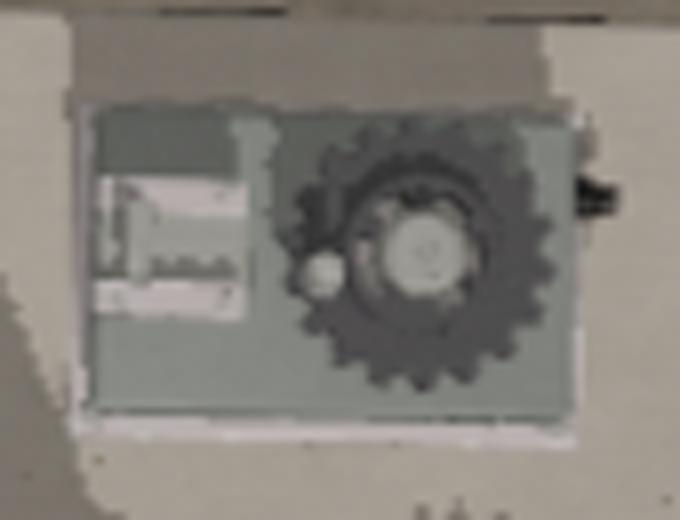

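```bash
python3 - <<'E'
from h import *
np.set_printoptions(precision=4,suppress=True)
T=lambda x,y:(145+y/8-.5+.06,230+x/8-.5+.06)
S=lambda x,y:(160+y/7-.5+.07,235+x/7-.5+.07)
for n,t,s,z in [('nose',(425,252),(478,200),.095),('pin',(325,268),(373,164),.105),('tab',(140,228),(220,105),None)]:
    p=tri('top',T(*t),'scene',S(*s)); print(n,p, atz('top',T(*t),z) if z else '')
    if z: print(atz('scene',S(*s),z))
c=[atz('top',T(*q),0.004) for q in [(78,432),(577,440)]]+[atz('top',T(*q),0.045) for q in [(95,412),(577,417),(97,108),(570,122)]]
print(np.array(c))
for i in (0,2,4):
  d=c[i]-c[i+1];print(np.degrees(np.arctan2(d[1],d[0]))-90,np.linalg.norm(d))
E
```

```text
nose (array([ 0.4927, -0.0715,  0.0946]), np.float64(0.0015080286916411942)) [ 0.4923 -0.0708  0.095 ]
[ 0.4926 -0.0724  0.095 ]
pin (array([ 0.4851, -0.0339,  0.102 ]), np.float64(0.0015272920713763126)) [ 0.4843 -0.033   0.105 ]
[ 0.48   -0.0378  0.105 ]
tab (array([0.497 , 0.0361, 0.1042]), np.float64(0.0021784719870441118)) 
[[ 0.4281  0.0583  0.004 ]
 [ 0.4289 -0.1422  0.004 ]
 [ 0.4335  0.0511  0.045 ]
 [ 0.4353 -0.1358  0.045 ]
 [ 0.5521  0.0529  0.045 ]
 [ 0.551  -0.1321  0.045 ]]
0.2193082703866338 0.2005199194985599
0.5577688635387972 0.18694503648681204
-0.35235748512357645 0.184952052090168
```

step_arm(
  increments=[
    [[0.1, -0.028, -0.03, 0, 0, 0, 0], [0.1, -0.028, -0.03, 0, 0, 0, 0], [0.1, -0.028, -0.03, 0, 0, 0, 0], [0.1, -0.028, -0.03, 0, 0, 0, 0], [0.1, -0.028, -0.03, 0, 0, 0, 0], [0.1, -0.028, -0.03, 0, 0, 0, 0], [0.1, -0.028, -0.03, 0, 0, 0, 0], [0.1, -0.028, -0.03, 0, 0, 0, 0], [0.1, -0.028, -0.03, 0, 0, 0, 0], [0.1, -0.028, -0.03, 0, 0, 0, 0], [0.1, -0.028, -0.03, 0, 0, 0, 0], [0.1, -0.028, -0.03, 0, 0, 0, 0]],
  ],
)

```text
time: 2.2
position: [0.4424, 0.1277, 0.2229]
eef_rot: [179.9, 0.0, 153.1]
force: [0.6, 0.6, 1.0]
opening: 0.0392
```

step_arm(
  increments=[
    [[0.1, -0.028, -0.031, 0.005, 0, 0, 0], [0.1, -0.028, -0.031, 0.005, 0, 0, 0], [0.1, -0.028, -0.031, 0.005, 0, 0, 0], [0.1, -0.027, -0.032, 0.005, 0, 0, 0], [0.1, 0, 0, 0, 0, 0, 0.13], [0.1, 0, 0, 0, 0, 0, 0.13], [0.1, 0, 0, 0, 0, 0, 0.13], [0.1, 0, 0, 0, 0, 0, 0.13], [0.1, 0, 0, 0, 0, 0, 0.13], [0.1, 0, 0, 0, 0, 0, 0.13], [0.1, 0, 0, 0, 0, 0, 0.13], [0.1, 0, 0, 0, 0, 0, 0]],
  ],
)

```text
time: 3.4
position: [0.4847, -0.0323, 0.2027]
eef_rot: [180.0, -0.0, 101.0]
force: [-0.5, 0.6, -0.2]
opening: 0.0389
```

```bash
python3 - <<'E'
from h import *
np.set_printoptions(precision=4,suppress=True)
s=r.get_state();w=r.camera('wrist');save(w,'w1',s=1.5)
print(s['position'],s['eef_rot'],s['q'],np.array(r.camera_info('wrist')['tool_from_camera']))
E
```

```text
[ 0.4847 -0.0323  0.2027] [179.9749  -0.0016 101.0254] [-23.1893  10.4819  25.2597 115.4172  -5.4347  55.1808  15.8332] [[-0.0002 -0.9579 -0.287   0.0798]
 [ 1.     -0.0002 -0.0001  0.0014]
 [ 0.0001 -0.287   0.9579 -0.1614]
 [ 0.      0.      0.      1.    ]]
```

View pics/w1.png

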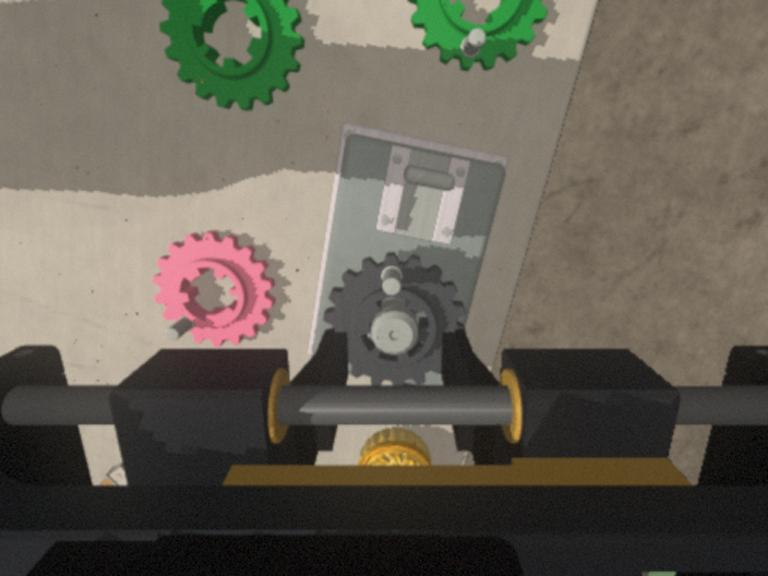

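```bash
cat >> h.py <<'E'
from scipy.spatial.transform import Rotation as Ro
def wz(px,z,st):
    i=r.camera_info('wrist');T=np.array(i['tool_from_camera']);K=np.array(i['mtx'])
    R=Ro.from_euler('xyz',st['eef_rot'],degrees=True).as_matrix()
    o=st['position']+R@T[:3,3]; d=R@T[:3,:3]@np.linalg.solve(K,[px[1],px[0],1])
    return o+d*(z-o[2])/d[2]
E
python3 - <<'E'
from h import *
np.set_printoptions(precision=4,suppress=True)
s=r.get_state()
W=lambda x,y:(y/1.5-.17,x/1.5-.17)
n=wz(W(394,328),.095,s);p=wz(W(391,270),.105,s);print(n,p)
for z in(.1,.104,.108):print(wz(W(430,177),z,s))
d=p-n;print(np.degrees(np.arctan2(d[1],d[0])),np.hypot(*d[:2]))
a=wz(W(346,126),.004,s);b=wz(W(506,160),.004,s);print(a,b,np.degrees(np.arctan2(*(b-a)[1::-1])),np.linalg.norm(a-b))
a=wz(W(390,230),.078,s);b=wz(W(454,243),.078,s);print(a,b,np.degrees(np.arctan2(*(b-a)[1::-1])),np.linalg.norm(a-b))
E
```

```text
[ 0.492  -0.0639  0.095 ] [ 0.4818 -0.0217  0.105 ]
[0.4939 0.0383 0.1   ]
[0.4936 0.0384 0.104 ]
[0.4932 0.0385 0.108 ]
103.61382277622162 0.04344902767926099
[0.4286 0.0609 0.004 ] [0.56   0.0604 0.004 ] -0.21414260929938667 0.13143849354302817
[ 0.477  -0.0015  0.078 ] [ 0.5214 -0.0018  0.078 ] -0.4067436832607029 0.044428668578612975
```

```bash
python3 - <<'E'
from h import *
w=r.camera('wrist');save(w,'w2',(75,265,200,345),4.2)
E
```

```text
(no output)
```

View pics/w2.png

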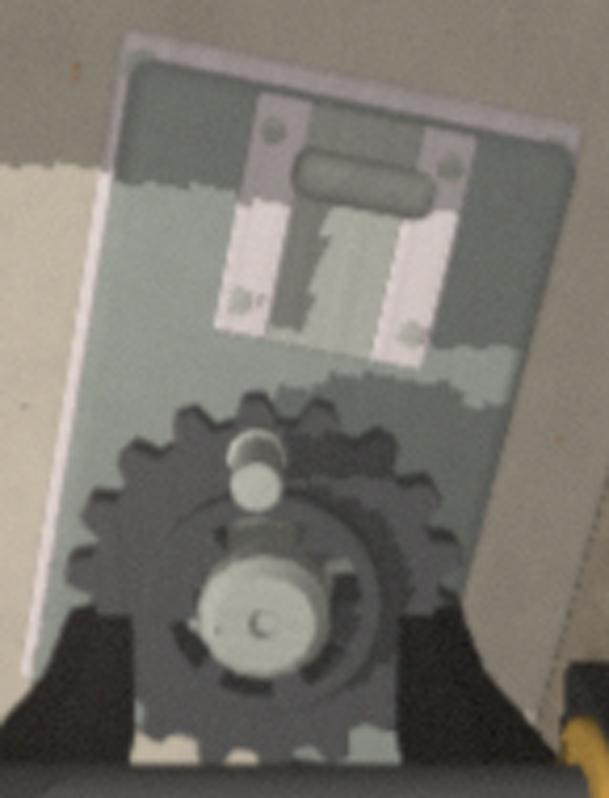

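```bash
python3 - <<'E'
from h import *
np.set_printoptions(precision=4,suppress=True)
s=r.get_state()
W=lambda x,y:(75+y/4.2-.4,200+x/4.2-.4)
n=wz(W(258,622),.095,s);p=wz(W(256,486),.105,s);print(n,p)
for z in(.1,.104,.108):print(wz(W(364,190),z,s))
d=p-n;print(np.degrees(np.arctan2(d[1],d[0])),np.hypot(*d[:2]))
for P,Q,z in[((125,35),(580,130),.004),((218,328),(420,365),.078),((125,35),(25,670),.004)]:
  a=wz(W(*P),z,s);b=wz(W(*Q),z,s);print(a,b,np.degrees(np.arctan2(*(b-a)[1::-1])),np.linalg.norm(a-b))
E
```

```text
[ 0.4914 -0.0687  0.095 ] [ 0.4838 -0.0317  0.105 ]
[0.4941 0.0366 0.1   ]
[0.4937 0.0367 0.104 ]
[0.4934 0.0369 0.108 ]
101.66345631757396 0.037713888886918456
[0.427  0.0617 0.004 ] [0.5603 0.0617 0.004 ] -0.004948601708687485 0.13325308547703008
[ 0.4686 -0.0026  0.078 ] [ 0.5184 -0.002   0.078 ] 0.7008496518655623 0.049798487986292904
[0.427  0.0617 0.004 ] [ 0.4262 -0.1393  0.004 ] -90.22475034002149 0.20095129131616268
```

step_arm(
  increments=[
    [[0.44, 0, 0, 0.02, 0, 0, 0], [0.44, 0, 0, 0.02, 0, 0, 0], [0.44, 0, 0, 0.02, 0, 0, 0], [0.44, 0, 0, 0.02, 0, 0, 0], [0.44, 0, 0, 0.015, 0, 0, 0], [0.44, 0, 0, 0.01, 0, 0, 0], [0.44, 0, 0, 0.009, 0, 0, 0], [0.44, 0, 0, 0, 0, 0, 0]],
  ],
)

```text
time: 4.3
position: [0.4841, -0.0324, 0.0878]
eef_rot: [-179.9, -0.0, 101.0]
force: [0.0, -0.3, 0.1]
opening: 0.0246
```

```bash
python3 - <<'E'
from h import *
s=r.get_state();w=r.camera('wrist');save(w,'w3',s=1.5);save(r.camera('scene'),'s3',(150,260,225,345),5)
E
```

```text
(no output)
```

View pics/w3.png

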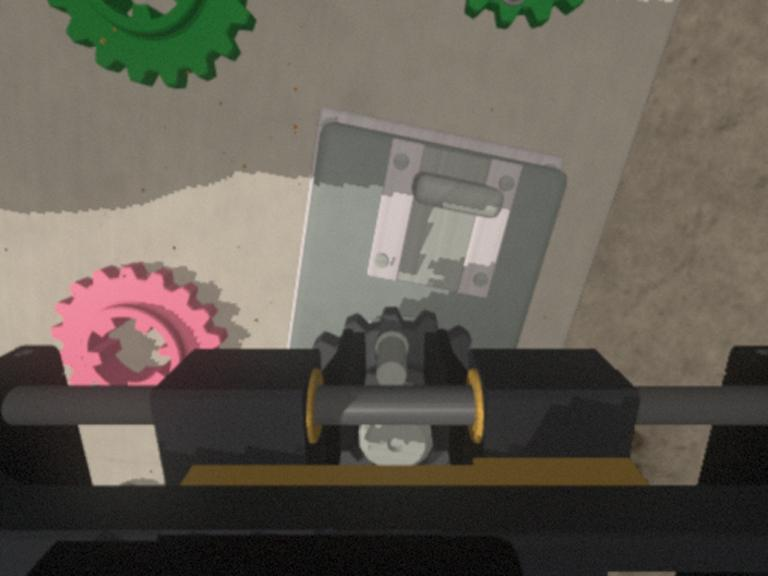

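View pics/s3.png

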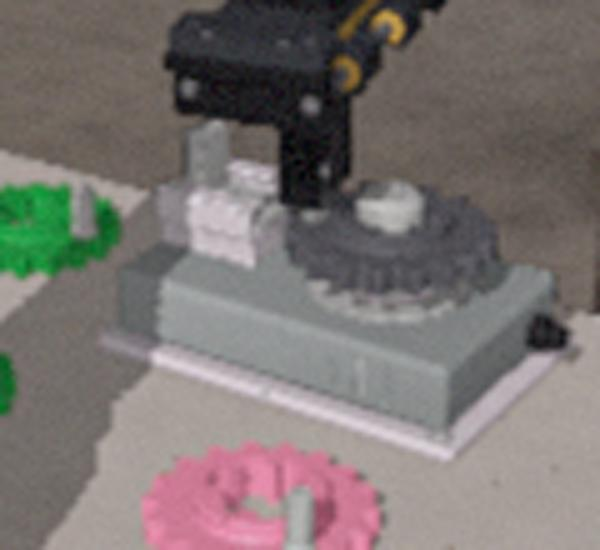

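step_arm(
  increments=[
    [[0.44, -0.0002, 0.0041, 0, 0, 0, 0.105], [0.44, -0.0002, 0.0041, 0, 0, 0, 0.105], [0.44, -0.0002, 0.0041, 0, 0, 0, 0.105], [0.44, -0.0002, 0.0041, 0, 0, 0, 0.105], [0.44, -0.0002, 0.0041, 0, 0, 0, 0.105], [0.44, -0.0002, 0.0041, 0, 0, 0, 0.105], [0.44, -0.0002, 0.0041, 0, 0, 0, 0.105], [0.44, -0.0002, 0.0041, 0, 0, 0, 0.105], [0.44, -0.0002, 0.0041, 0, 0, 0, 0.105], [0.44, -0.0002, 0.0041, 0, 0, 0, 0.105], [0.44, -0.0002, 0.0041, 0, 0, 0, 0.105], [0.44, 0, 0, 0, 0, 0, 0]],
  ],
)

```text
time: 5.6
position: [0.525, -0.0485, 0.0892]
eef_rot: [179.9, -0.1, 34.8]
force: [-0.4, 0.7, 0.2]
opening: 0.0245
```

```bash
python3 - <<'E'
from h import *
s=r.get_state();w=r.camera('wrist');save(w,'w4',s=1.5);save(r.camera('scene'),'s4',(150,260,225,345),5)
d=s['position']-np.array([.4927,-.0705,0]);print(np.hypot(*d[:2]),np.degrees(np.arctan2(d[1],d[0])),s['eef_rot'],s['q'])
E
```

```text
0.03907743489227646 34.2497308396297 [ 1.79940558e+02 -6.58766470e-02  3.48385911e+01] [-29.66551683  26.56590809  39.27212508 117.04385643 -23.9248236
  44.26925676 -31.04887863]
```

View pics/w4.png

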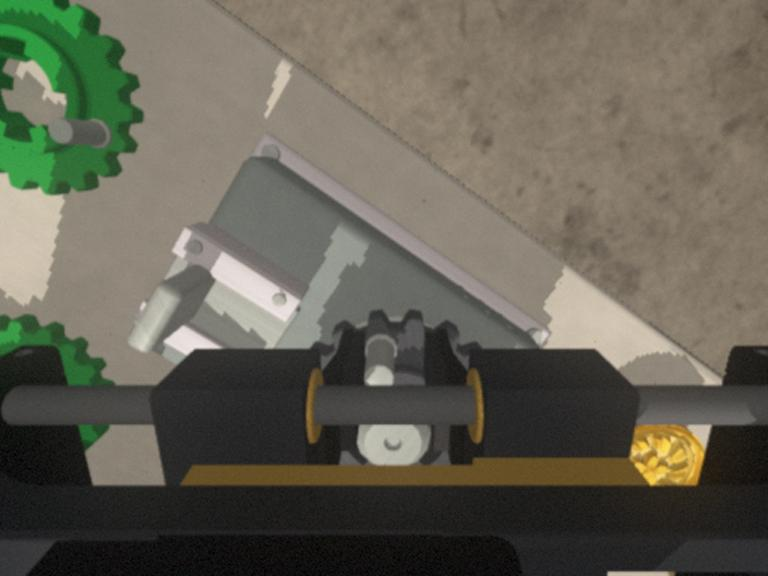

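View pics/s4.png

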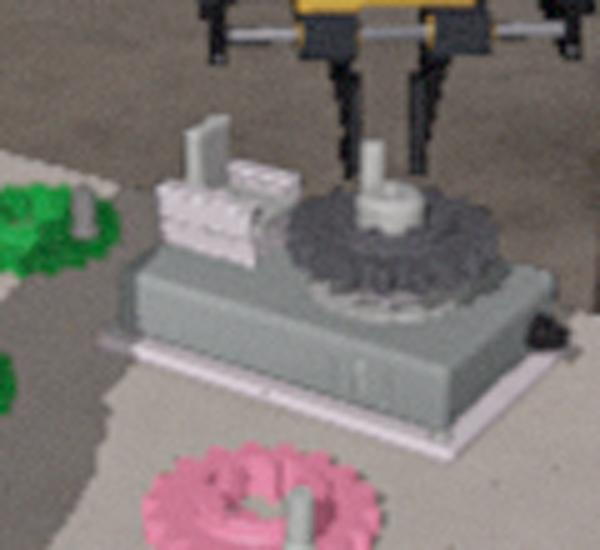

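step_arm(
  increments=[
    [[0.44, -0.0002, 0.0041, 0, 0, 0, 0.105], [0.44, -0.0002, 0.0041, 0, 0, 0, 0.105], [0.44, -0.0002, 0.0041, 0, 0, 0, 0.105], [0.44, -0.0002, 0.0041, 0, 0, 0, 0.105], [0.44, -0.0001, 0.002, 0, 0, 0, 0.052], [0.44, 0, 0.0012, 0, 0, 0, 0.03], [0.44, 0, 0.0012, 0, 0, 0, 0.03], [0.44, 0, 0.0012, 0, 0, 0, 0.03], [0.44, 0, 0.0012, 0, 0, 0, 0.03], [0.44, 0, 0.0012, 0, 0, 0, 0.03], [0.44, 0, 0, 0, 0, 0, 0]],
  ],
)

```text
time: 6.8
position: [0.5314, -0.0715, 0.0885]
eef_rot: [180.0, -0.0, -0.9]
force: [-0.5, 0.7, 0.6]
opening: 0.0244
```

```bash
python3 - <<'E'
from h import *
s=r.get_state();w=r.camera('wrist');save(w,'w5',s=1.5);save(r.camera('scene'),'s5',(150,260,225,345),5)
d=s['position']-np.array([.4927,-.0705,0]);print(np.hypot(*d[:2]),np.degrees(np.arctan2(d[1],d[0])),s['eef_rot'],s['q'])
E
```

```text
0.03874682291546585 -1.470222653018562 [ 1.79988649e+02 -1.31789487e-02 -8.67602928e-01] [-33.19246183  30.44975878  48.52368243 116.14955407 -31.23886059
  47.04354701 -57.32861198]
```

View pics/w5.png

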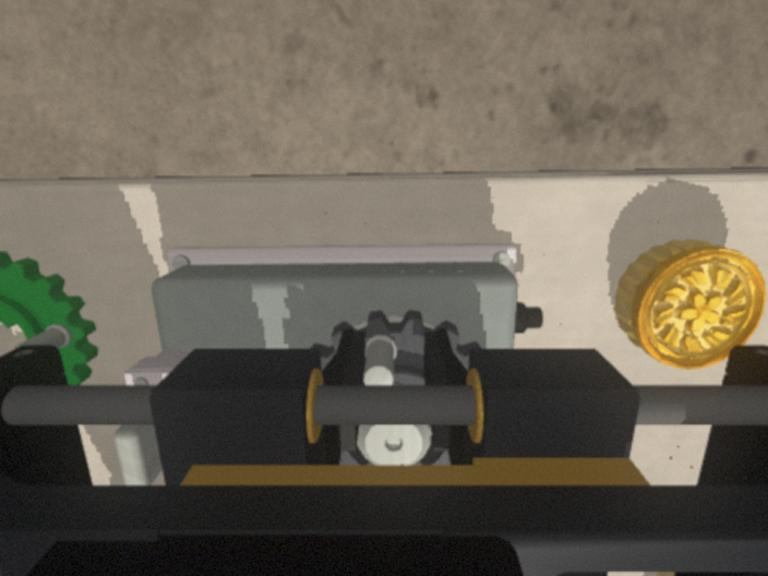

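View pics/s5.png

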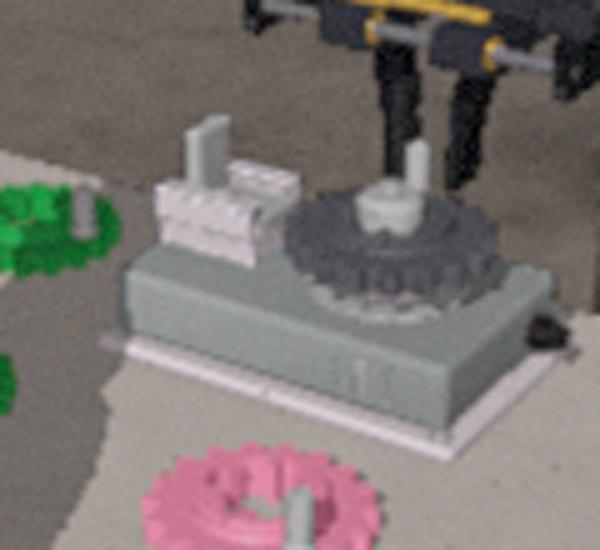

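step_arm(
  increments=[
    [[0.44, 0, 0.001, 0, 0, 0, 0.026], [0.44, 0, 0.001, 0, 0, 0, 0.026], [0.44, 0, 0.001, 0, 0, 0, 0.026], [0.44, 0, 0.001, 0, 0, 0, 0.026], [0.44, 0, 0.001, 0, 0, 0, 0.026], [0.44, 0, 0, 0, 0, 0, 0]],
  ],
)

```text
time: 7.5
position: [0.531, -0.0767, 0.0885]
eef_rot: [180.0, -0.0, -8.3]
force: [0.3, -0.1, 0.2]
opening: 0.0243
```

```bash
python3 - <<'E'
from h import *
s=r.get_state();w=r.camera('wrist');save(w,'w6',(180,330,180,330),4);save(r.camera('scene'),'s6',(150,260,225,345),5)
d=s['position']-np.array([.4927,-.0705,0]);print(np.hypot(*d[:2]),np.degrees(np.arctan2(d[1],d[0])),s['eef_rot'],s['q'])
E
```

```text
0.03880161404144175 -9.163687581394424 [ 1.79969088e+02 -9.29879945e-03 -8.32382758e+00] [-33.89080477  31.27047991  50.49880607 116.16535418 -32.76676864
  47.65913433 -62.7464834 ]
```

View pics/w6.png

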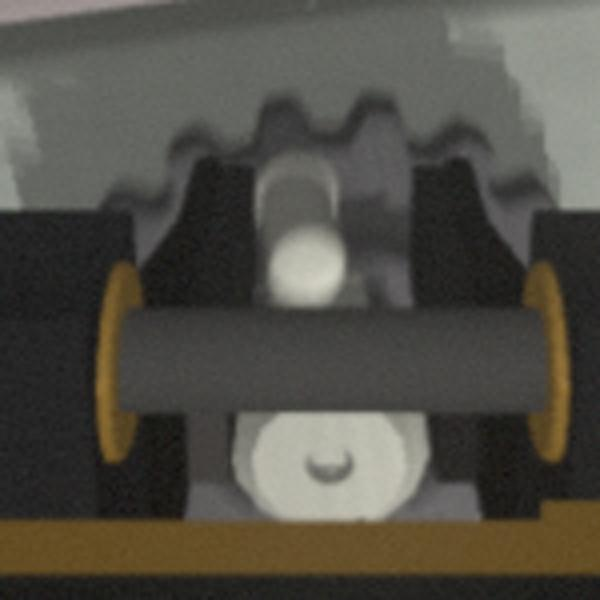

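View pics/s6.png

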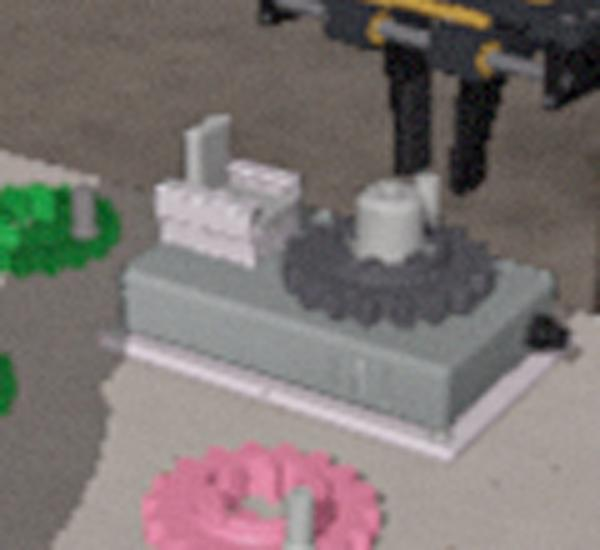

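step_arm(
  increments=[
    [[0.44, 0, 0, -0.02, 0, 0, 0], [0.44, 0, 0, -0.02, 0, 0, 0], [0.44, 0, 0, -0.015, 0, 0, -0.072], [1, 0, 0, 0, 0, 0, -0.073], [1, -0.008, -0.025, 0, 0, 0, 0], [1, -0.008, -0.025, 0, 0, 0, 0], [1, -0.008, -0.025, 0, 0, 0, 0], [1, -0.007, -0.025, 0, 0, 0, 0], [1, -0.007, -0.025, 0, 0, 0, 0], [1, 0, -0.025, 0, 0, 0, 0], [1, 0, 0, 0, 0, 0, 0]],
  ],
)

```text
time: 8.7
position: [0.4928, 0.0775, 0.1433]
eef_rot: [-179.9, 0.0, 0.4]
force: [0.2, -0.2, 0.6]
opening: 0.0007
```

```bash
python3 - <<'E'
from h import *
np.set_printoptions(precision=4,suppress=True)
s=r.get_state();w=r.camera('wrist');save(w,'w7',s=1.5);save(r.camera('scene'),'s7',(130,260,205,345),5);save(r.camera('top'),'t7',(145,210,230,315),7)
print(s['position'],s['eef_rot'],s['q'])
E
```

```text
[0.4928 0.0775 0.1433] [-179.9282    0.0142    0.4104] [-56.8949  22.5666  54.8004 118.4647 -24.0255  50.6391 -78.0718]
```

View pics/w7.png

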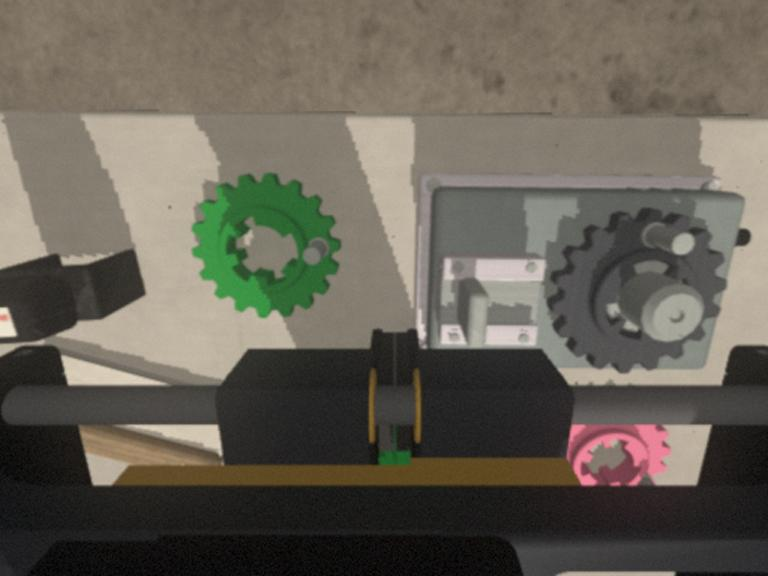

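View pics/s7.png

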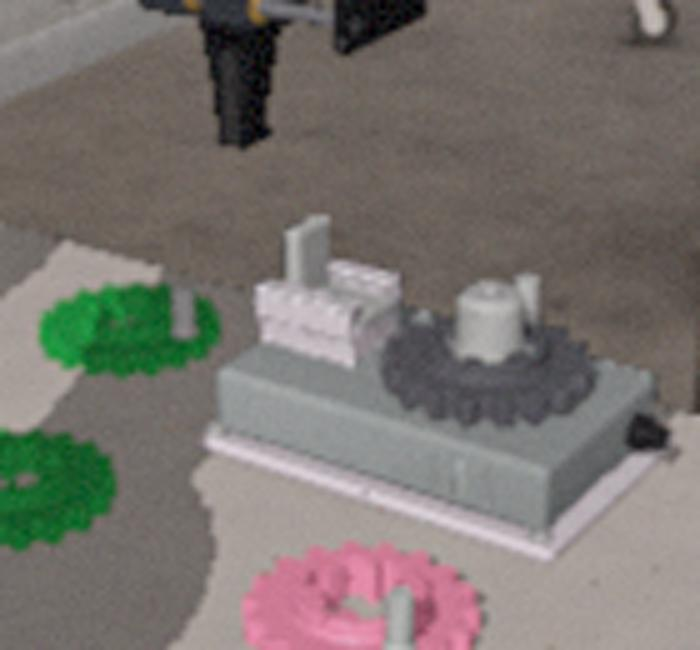

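step_arm(
  increments=[
    [[1, 0, 0, 0.02, 0, 0, 0], [1, 0, 0, 0.02, 0, 0, 0], [1, 0, 0, 0.017, 0, 0, 0], [1, 0, 0.006, 0, 0, 0, 0], [1, 0, 0.006, 0, 0, 0, 0], [1, 0, 0.006, 0, 0, 0, 0], [1, 0, 0.006, 0, 0, 0, 0], [1, 0, 0.006, 0, 0, 0, 0], [1, 0, 0.006, 0, 0, 0, 0], [1, 0, 0.006, 0, 0, 0, 0], [1, 0, 0, 0, 0, 0, 0]],
  ],
)

```text
time: 9.95
position: [0.4931, 0.0306, 0.0868]
eef_rot: [180.0, -0.0, -0.0]
force: [-0.2, 0.7, -0.3]
opening: -0.0001
```

```bash
python3 - <<'E'
from h import *
np.set_printoptions(precision=4,suppress=True)
s=r.get_state();save(r.camera('scene'),'s8',(130,260,205,345),5);w=r.camera('wrist');save(w,'w8',s=1.5)
print(s['position'],s['eef_rot'],s['force'])
E
```

```text
[0.4931 0.0306 0.0868] [179.9718  -0.0436  -0.0195] [-0.2146  0.6918 -0.3116]
```

View pics/s8.png

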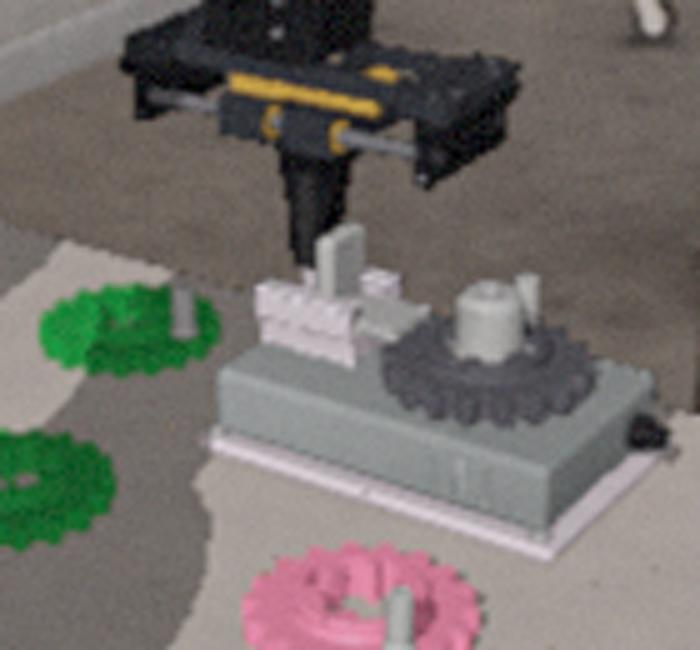

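View pics/w8.png

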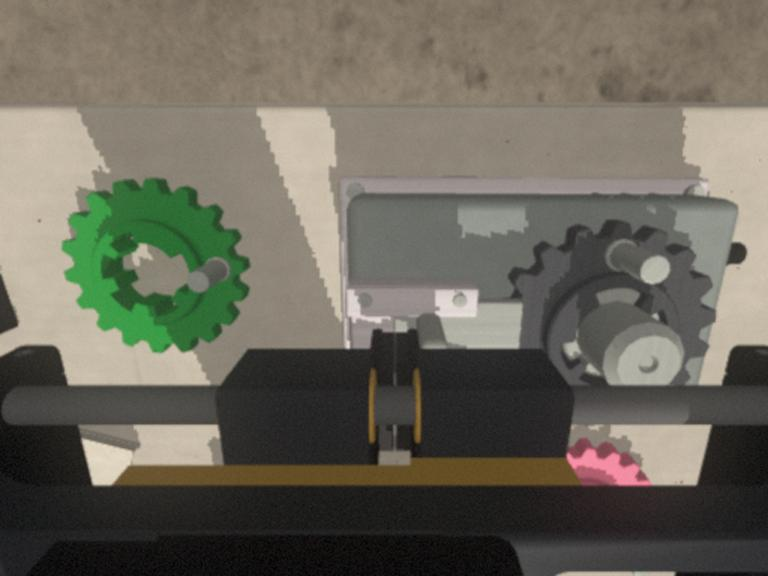

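step_arm(
  increments=[
    [[1, 0, 0.002, 0, 0, 0, 0], [1, 0, 0.002, 0, 0, 0, 0], [1, 0, 0.002, 0, 0, 0, 0], [1, 0, 0.001, 0, 0, 0, 0]],
  ],
)

```text
time: 10.45
position: [0.4925, 0.0248, 0.0863]
eef_rot: [-180.0, 0.1, 0.1]
force: [-0.1, 2.1, -1.3]
opening: 0.0008
```

step_arm(
  increments=[
    [[1, 0, 0.002, 0, 0, 0, 0], [1, 0, 0.002, 0, 0, 0, 0]],
  ],
)

```text
time: 10.65
position: [0.4925, 0.0226, 0.0863]
eef_rot: [-179.8, 0.1, 0.1]
force: [-0.5, 10.0, 1.1]
opening: 0.0008
```

step_arm(
  increments=[
    [[1, 0, 0.001, 0, 0, 0, 0], [1, 0, 0, 0, 0, 0, 0]],
  ],
)

```text
time: 10.85
position: [0.4925, 0.0226, 0.0863]
eef_rot: [-179.7, 0.1, 0.1]
force: [-1.1, 7.8, -0.1]
opening: 0.0006
```

```bash
python3 - <<'E'
from h import *
np.set_printoptions(precision=4,suppress=True)
s=r.get_state();save(r.camera('scene'),'s9',(130,260,205,345),5)
print(s['position'],s['eef_rot'],s['force'])
E
```

```text
[0.4925 0.0226 0.0863] [-179.7438    0.1071    0.1305] [-1.1289  7.7561 -0.1051]
```

View pics/s9.png

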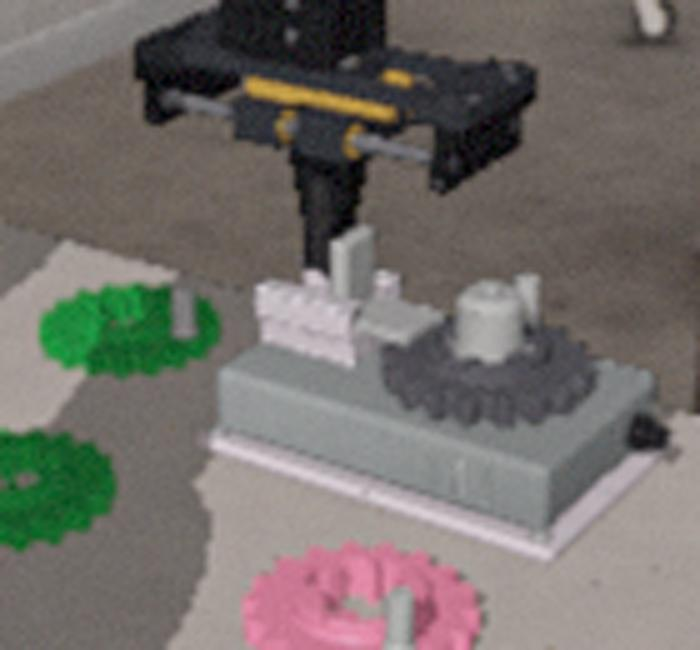

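```bash
python3 - <<'E'
from h import *
S=lambda x,y:(130+y/5,205+x/5)
for z in(.1,.104):
  a=atz('scene',S(328,217),z);b=atz('scene',S(373,230),z);c=atz('scene',S(287,230),z);d=atz('scene',S(334,242),z);print(a-b,c-d,b)
E
```

```text
[0.00191268 0.02866696 0.        ] [-8.54723381e-05  2.85909605e-02  0.00000000e+00] [0.51528268 0.00802031 0.1       ]
[0.00189455 0.02839519 0.        ] [-8.46620678e-05  2.83199207e-02  5.55111512e-17] [0.50741959 0.00308601 0.104     ]
```

step_arm(
  increments=[
    [[1, 0, 0.002, 0, 0, 0, 0], [1, 0, 0.001, 0, 0, 0, 0], [1, 0, 0, 0, 0, 0, 0]],
  ],
)

```text
time: 11.2
position: [0.4925, 0.0226, 0.0864]
eef_rot: [-179.5, 0.2, 0.2]
force: [-2.2, 15.6, 2.2]
opening: 0.0004
```

Solid end stop (force rises with no movement, tab moved about 29 mm). I'll back off and lift clear.

step_arm(
  increments=[
    [[1, 0, -0.006, 0, 0, 0, 0], [1, 0, -0.01, 0, 0, 0, 0], [1, 0, -0.01, 0, 0, 0, 0], [1, 0, 0, -0.03, 0, 0, 0], [1, 0, 0, -0.03, 0, 0, 0], [1, 0, 0, -0.03, 0, 0, 0], [1, 0, -0.03, -0.01, 0, 0, 0], [1, 0, -0.03, 0, 0, 0, 0], [1, 0, 0, 0, 0, 0, 0]],
  ],
)

```text
time: 12.1
position: [0.4931, 0.1074, 0.1867]
eef_rot: [-179.9, -0.1, 0.5]
force: [-0.4, -0.1, 0.2]
opening: 0.0006
```

```bash
python3 - <<'E'
from h import *
np.set_printoptions(precision=4,suppress=True)
s=r.get_state();w=r.camera('wrist');save(w,'w10',s=1.5);save(r.camera('scene'),'s10',(130,260,205,345),5);save(r.camera('top'),'t10',s=1.5)
print(s['position'],s['force'],s['time'])
E
```

```text
[0.4931 0.1074 0.1867] [-0.3784 -0.1123  0.188 ] 12.1
```

View pics/w10.png

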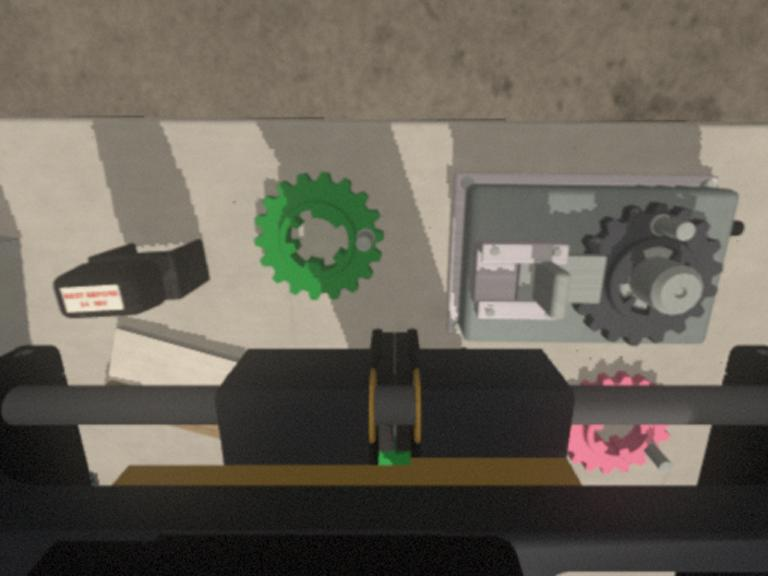

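View pics/s10.png

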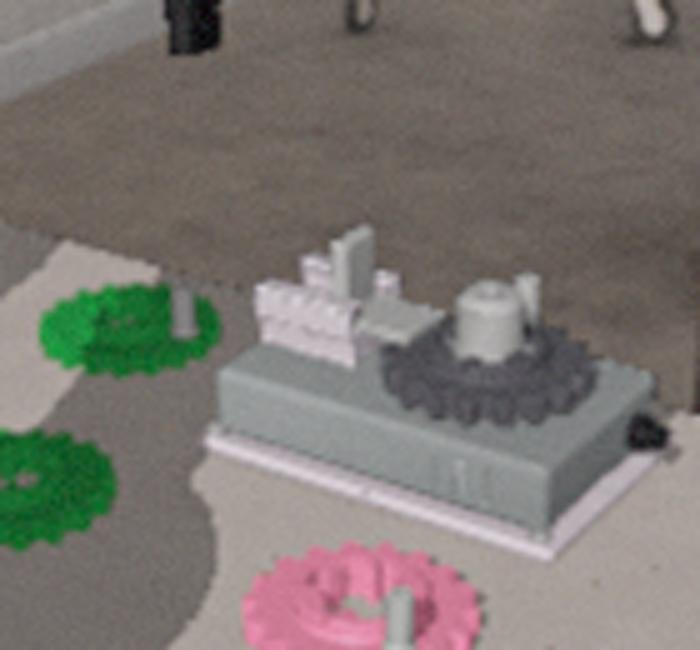

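The pictures show the cog home, the latch tongue over its rim (wrist view, about column 590, row 280), the arm clear and the bystanders in place.

```bash
python3 -c "
from rig import r
print(r.hand_in())"
```

```text
the job is handed in; nothing more can be done
None
```

The dark steel cog is home on its seat and the latch is fully in over its rim. I handed the job in at about 12 s of the 38 s allowed. The hand-in gave no verdict, so this rests on my own checks.

**Turning the cog:** I put the part-open fingers either side of the drive pin, without gripping it, and swung it about 100° clockwise around the hub. The cog dropped flat onto the splines when the pin came in line with the master spline. It was never lifted.

**Latch:** I pushed the tab with the shut fingers until it hit the end stop. There the force rose from about 8 to 16 N with no further movement. In the pictures the tab had moved about 28.5 mm (30 mm is full travel, more than 26 is needed). The tongue lies over the cog's disc.

**Last checks:** The arm was raised clear with almost no force on it (under 0.5 N). The stamp and the scraper showed no sign of having moved in the last wrist view. I did not measure any bystander's position again, and I did not look at the moon cake or the thermometer after the push. The arm only ever passed well above them.

**Disagreement:** My first wrist-camera reading of the hub axis was about 7 mm off the fixed cameras. I had misread the pixels on the nose. Read again on an enlarged picture, it agreed to within about 3 mm.

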